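# Swing in the crate's bails and stack the carry tray

### The arm

A 6-joint arm with a two-finger parallel gripper is mounted at the origin on the work surface. World frame = base frame: x ahead of the robot, y to its left, z up, the work surface at z = 0. Lengths are in m, angles in rad, forces in N, time in s.
With the tool pointing down it reaches from about 0.325 to 0.9 m from the base axis. Payload 6.1 kg.
Tool frame: the origin (TCP) lies at the very end of the fingers, on their centre line; the grasp point (between the pads) lies 19 mm behind it (bot.grasp_offset is the z of the grasp point in the tool frame, in m); z points along the fingers, y is the direction in which the jaws open and shut (so a half turn about z gives the same grasp; the last joint's range is limited). The gripper opens to 85 mm and grips with 20 to 120 N. Pads are 22 mm wide; open, the fingers measure 114 mm over their backs; the gripper's body (76 mm by 85 mm) begins 54 mm behind the grasp point. The pads swing forward as they close: fully open they stand 13 mm farther back than shut.
Start: joints at [-0.126, 0.22, 1.526, -0, 1.395, -0.126], TCP at [0.625, -0, 0.231] pointing down, gripper open.
Joint ranges: [-2.98, 2.98], [-0.91, 2.08], [0.09, 2.57], [-1.24, 4.39], [0.2, 2.65], [-2.68, 2.68]. Speed limits (rad/s): [2.57, 2.57, 3.01, 3.14, 3.14, 3.14].

### API

Orientations are given as a unit quaternion [x, y, z, w].
In Python, from workcell import bot gives the robot as it stands.
- The arm moves only by the tool servo_tool, never from a script. Its arguments are lists of equal length, an entry for each row: "translation": the shift along the tool's x, y, z in cm, a list of three; "dr": the turn, a rotation vector about the tool's x, y, z in rad, a list of three. A call has 1 to 10 rows; each row shifts and turns the commanded pose from where the row before left it, along the tool's axes as they then stand; what a row does not reach is not made up. A row lasts 1/10 s, in which the tool goes at most 50 mm and 8.59 degrees, less where a joint would pass 70% of its speed; a pose out of reach is approached as far as the arm can. A call is refused whole if a number of a shift passes 5 or a number of a turn 0.15, either way. A call with a gripper value outside its range is refused whole. "fingers" is the closure, from 0 (fully open) to 1 (shut), set as the call begins (left out, the last holds). The fingers move at their own pace and stop on an object; "grip_force" is the grip in N (left out, the last holds). Time passes only in rows, so rows that do not move let the fingers close. It gives the time, the measured TCP pose, the force and the opening at its end, in the units of the state.
- bot.state(): the state, without advancing time (a new reading comes with each control period).
- bot.read_camera(name): name is "scene" or "side" or "wrist"; returns (picture, depth): 384x512x3 uint8, blue, green, red; 384x512 float32, m along the optical axis (not along the pixel's ray), 0 where there is no reading.
- bot.camera_model(name): a dict with "camera_matrix" (3x3 intrinsics, pixels), "world_to_cam" (4x4, takes a point from world to camera coordinates). Camera axes: x right, y up, looking along -z (the intrinsics and any distortion apply to the point x, -y, -z); pixel columns grow to the right and rows downward; lengths in m; the calibration is good to about 2 mm. A picture is of the moment at which its call begins: read the wrist's pose just before it. camera_model takes no time and is no camera call; for the wrist camera it gives the pose at the moment of the call.
- bot.hand_in(): hands the job in, once; it reports no verdict.
The state is a dict: "clock": time; "joint_positions": joint angles; "qd": joint speeds; "joint_efforts": joint torques, N m; "tool_pos": TCP position; "tool_rot": TCP orientation; "wrist_force": force on the tool from outside, world axes, zero at the start; "torque": the same for the moment, N m; "finger_gap": opening from 0.0 (shut) to 1.0 (fully open).
Only numpy, scipy, OpenCV 4.12 (cv2) and the standard library are available. Lean on these libraries where they do the work, as an engineer would, in place of code of your own. Each camera call takes 0.05 s, during which the arm holds its last target. There are 200 camera calls.

### The job

Swing both wire bails of the yellow sloping crate fully in, until they lie on its rim. Then pick up the wooden carry tray by its handle and set it on the two bails, gently and still in your grip until it rests there: lying flat on both bars at the crate's slope, centred and squared with the crate, its two keels down between the bars. Let go and leave the hand plane, glue bottle and tape measure where they are.

Things in the scene. Friction and masses are not known exactly. Their poses are not given: they have to be found in the camera images.
- crate: Yellow open crate bolted to a rack screwed to the bench; fixed. 180 (x) x 140 (y) x 70 mm high (z), walls 5 mm; offcuts on its floor reach 20 mm. Origin: centre of its underside. Its z, square to its floor, leans 0.5 rad (28.6 deg) from vertical towards the robot; its x points up the slope, away from the robot; its y is level. Rim at z = 70 mm.
- bail_low (a joint): Angle (rad) of the wire bail at the crate's lower (robot) end. In the crate's frame it pivots about the line x = -84, z = 60 mm; its bar is 50 mm from there. 0: arms point straight out (-x), bar 44 mm beyond the end wall. Growing values lift the bar (+z) and over inwards, to the stop at 2.858: bar on the rim, centre x = -36, z = 74 mm. Starts out, at 0 to 0.6.
- bail_high (a joint): Angle (rad) of the like bail at the crate's upper end, pivoting about x = +84, z = 60 mm of the crate's frame. 0: arms point straight out (+x). Growing values lift the bar (+z) and over inwards, to the stop at 2.858: bar on the rim, centre x = +36, z = 74 mm. Starts out, at 0 to 0.6.
- bail_low_bar (a point): Centre of the lower bail's bar, the middle of its 50 mm red sleeve. The bail is a U of 8 mm round steel wire: two 50 mm arms outside the crate's long walls (y = +-76 mm) and this bar along the crate's y. Its hinge is stiff: it stays where it is left and turns with about 2 to 3 N at the bar.
- bail_high_bar (a point): Centre of the upper bail's bar, the middle of its 50 mm red sleeve; same wire, size and stiffness as the lower one.
- tray_grip (a point): Loose plywood carry tray, 170 (x) x 130 (y) mm, walls up to 48 mm, 0.25 to 0.5 kg, with a bridge handle over its middle: a dark bar 14 mm thick (x), 130 mm long (y), 22 mm high. This point is that bar's centre, 82 mm above the keels' underside and 74 mm above the floor's underside. z is the tray's up; it is alike both ways round. Starts flat on the bench.
- tray_floor (a point): Centre of the underside of the tray's floor. Two keels hang below it: along y, 100 mm long, 8 mm high, outer faces at x = +-28.5 mm. With both bails in they drop between the bars (inner faces x = +-32 mm of the crate) and the floor rests on the bars, this point then 78 mm above the crate's origin along its z. Keels on top of a bar leave it about 8 mm higher.
- tray: The tray itself: origin at the centre of its keels' underside, 82 mm below tray_grip.
- plane: Dark steel hand plane with wooden grips, 160 x 50 x 52 mm, on the bench; leave alone. Origin: centre of its underside.
- glue: White glue bottle, orange cap, 52 mm wide, 130 mm high; leave alone. Origin: centre of its underside.
- tape: Yellow tape measure, 70 x 35 x 65 mm; leave alone. Origin: centre of its underside.

How it is judged:
On the way, in this order (a step that is already met when the one before it is completed fails the run):
1. both bails are swung fully in onto the rim, before the tray is on the crate (value of joint each of bail_low, bail_high above 2.78 rad and contact force between tray and crate below 0.1 N), for 0.2 s.
2. the tray rests seated on the bails while still held (value of joint each of bail_low, bail_high above 2.78 rad and x of tray_floor in the frame of crate between -0.008 and 0.008 m and y of tray_floor in the frame of crate between -0.015 and 0.015 m and z of tray_floor in the frame of crate between 0.0745 and 0.0805 m and angle between the z axis of tray_grip and the z axis of crate, either way round below 0.06 rad and angle between the y axis of tray_grip and the y axis of crate, either way round below 0.12 rad and contact force between tray and crate above 0.5 N and contact force between the fingers and tray above 1 N), for 0.1 s.
At the end, for the whole second after the job is handed in: Both bails in (joint above 2.78); tray released, at rest, on them: floor underside 74.5-80.5 mm above the crate origin along its z, within 8 mm along and 15 mm across of centre, up axis within 0.06 rad and y axis within 0.12 rad of the crate's (value of joint each of bail_low, bail_high above 2.78 rad and x of tray_floor in the frame of crate between -0.008 and 0.008 m and y of tray_floor in the frame of crate between -0.015 and 0.015 m and z of tray_floor in the frame of crate between 0.0745 and 0.0805 m and angle between the z axis of tray_grip and the z axis of crate, either way round below 0.06 rad and angle between the y axis of tray_grip and the y axis of crate, either way round below 0.12 rad and contact force between the fingers and tray below 0.1 N and linear speed of tray below 0.02 m/s and contact force between tray and crate above 0.5 N); the robot touches nothing.
It fails at once if the hand plane is moved by more than 20 mm or tipped (distance of plane from where it was at the start of the episode above 0.02 m or angle between plane's own z axis and vertical above 0.3 rad).
It fails at once if the glue bottle is moved by more than 20 mm or tipped (distance of glue from where it was at the start of the episode above 0.02 m or angle between glue's own z axis and vertical above 0.3 rad).
It fails at once if the tape measure is moved by more than 20 mm or tipped (distance of tape from where it was at the start of the episode above 0.02 m or angle between tape's own z axis and vertical above 0.3 rad).
It fails at once if the tray is slammed or forced onto the crate (over 40 N) (contact force between tray and crate above 40 N).
It also fails if it takes over 72 s, if anything falls off the work surface, if the arm or the gripper's body presses on something with over 40 N, if the wrist force passes 120 N, or if a joint passes its speed limit or range.

## Working session

There is one attempt and no reset: what is moved stays moved. The work goes in short steps, Python scripts to look and compute and a tool call to move; the robot and the scene stay as the last step left them, time stands still between calls to the robot, and variables do not carry over. Pictures are saved under pics/ and viewed, about 8 in all and at most 12, crops included, and the job is handed in when it is done.

Besides the shell and the picture viewer there is one more tool, called after "Emit:" by a JSON object that holds its "api" and its "payload", one argument or row to a line. servo_tool: Moves the arm, as the interface text tells. Its arguments: {"type":"object","properties":{"translation":{"type":"array","items":{"type":"array","items":{"type":"number"}}},"dr":{"type":"array","items":{"type":"array","items":{"type":"number"}}},"fingers":{"type":"number"},"grip_force":{"type":"number"}},"required":["translation","dr"]}

```bash
mkdir -p pics; ls
cat > h.py <<'E'
import numpy as np, cv2
from workcell import bot
def grab(n,save=None):
    M=bot.camera_model(n); im,d=bot.read_camera(n)
    if save: cv2.imwrite(f'pics/{save}.png',im)
    return im,d,np.array(M['camera_matrix']),np.array(M['world_to_cam'])
def cloud(d,K,W):
    h,w=d.shape; u,v=np.meshgrid(np.arange(w),np.arange(h))
    x=(u-K[0,2])/K[0,0]*d; y=(v-K[1,2])/K[1,1]*d
    P=np.stack([x,-y,-d,np.ones_like(d)],-1)
    return (P@np.linalg.inv(W).T)[...,:3]
E
python3 - <<'E'
from h import *
print(bot.state())
ims=[]
for n in('scene','side'):
    im,d,K,W=grab(n,n+'0'); np.savez(n+'0',im=im,d=d,K=K,W=W); ims.append(im); print(n,K,np.linalg.inv(W))
    print((d>0).mean())
cv2.imwrite('pics/both0.png',cv2.resize(np.hstack(ims),(800,300)))
E
```

```text
pics
{'clock': 0.0, 'joint_positions': array([-1.26089572e-01,  2.21232940e-01,  1.52762419e+00, -2.41460663e-05,
        1.39466802e+00, -1.26104446e-01]), 'qd': array([-0.00058561, -0.00117088, -0.00101114, -0.00062567,  0.00189967,
       -0.0010422 ]), 'joint_efforts': array([-5.06932320e-04, -4.96913910e+01, -3.89390445e+01, -4.46828235e-04,
        1.12446505e-02,  2.49123751e-06]), 'tool_pos': array([6.24398270e-01, 7.09656550e-05, 2.30188084e-01]), 'tool_rot': array([ 7.07099688e-01,  7.07113214e-01, -6.01283109e-04, -7.56462716e-04]), 'wrist_force': array([-0.05536011, -0.67106639,  0.09826016]), 'torque': array([ 0.03513154,  0.01972254, -0.02614197]), 'finger_gap': 1.0042415185374982}
scene [[346.57120413   0.         265.94816806]
 [  0.         346.57120413 182.7928335 ]
 [  0.           0.           1.        ]] [[ 0.16277315 -0.71412078  0.68083508  1.26872949]
 [ 0.98665663  0.1152313  -0.11502366 -0.09936002]
 [ 0.00368728  0.69047321  0.72334857  0.83444403]
 [ 0.          0.          0.          1.        ]]
0.995880126953125
side [[499.50179134   0.         254.77373312]
 [  0.         499.50179134 186.60225999]
 [  0.           0.           1.        ]] [[ 0.82756581  0.32945999 -0.45452276  0.09023041]
 [-0.56090808  0.51808209 -0.64573452 -0.70852933]
 [ 0.02273642  0.7893333   0.6135438   0.82088523]
 [ 0.          0.          0.          1.        ]]
0.9960835774739584
```

View pics/scene0.png

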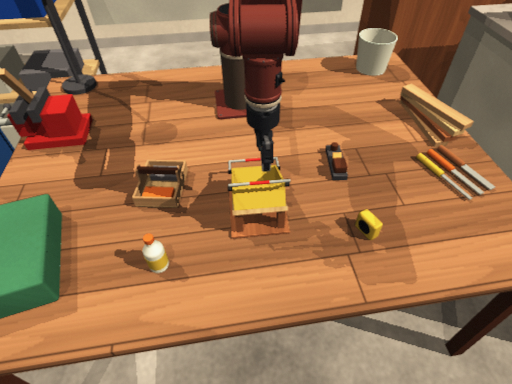

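View pics/side0.png

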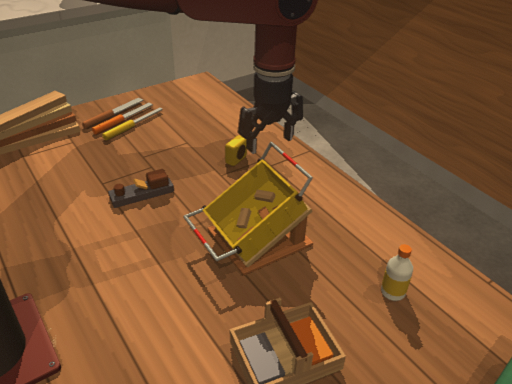

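The scene camera looks back at the robot. It shows the crate at about (260,195), the tray at (160,185), the glue at (155,255), the tape at (368,224) and the plane at (337,160). In the side view the bail sleeves are at (200,237) and (289,157), and both bails are out.

```bash
cat > m.py <<'E'
from h import *
for n in('scene','side'):
    z=np.load(n+'0.npz'); im,d=z['im'],z['d']; P=cloud(d,z['K'],z['W']); hsv=cv2.cvtColor(im,cv2.COLOR_BGR2HSV)
    H,S,V=[hsv[...,i].astype(int) for i in range(3)]
    print('==',n,'bench z',np.median(P[...,2][(abs(P[...,0]-.5)<.2)&(abs(P[...,1])<.4)]))
    ye=(H>22)&(H<34)&(S>150)&(V>60)&(d>0)
    k,l,st,c=cv2.connectedComponentsWithStats(ye.astype(np.uint8))
    for i in range(1,k):
        if st[i,4]>60: q=P[l==i]; print('yellow',c[i].round(),st[i,4],np.percentile(q,[1,50,99],axis=0).round(3).tolist())
    rd=((H<6)|(H>174))&(S>150)&(V>90)&(d>0)&(P[...,2]>.05)
    k,l,st,c=cv2.connectedComponentsWithStats(rd.astype(np.uint8))
    for i in range(1,k):
        if st[i,4]>15 and P[l==i][:,2].mean()<.3:
            q=P[l==i]; print('red',c[i].round(),st[i,4],np.median(q,0).round(4), 'mid',((q.min(0)+q.max(0))/2).round(4),np.ptp(q,axis=0).round(3))
    X,Y,Z=P[...,0],P[...,1],P[...,2]
    t=(X>.3)&(X<.9)&(Y<-.1)&(Y>-.5)&(Z>.078)&(Z<.1)&(d>0)
    k,l,st,c=cv2.connectedComponentsWithStats(t.astype(np.uint8))
    for i in range(1,k):
        if st[i,4]>60:
            q=P[l==i]; r=cv2.minAreaRect((q[:,:2]*1000).astype(np.float32)); print('high',c[i].round(),st[i,4],r,np.percentile(q[:,2],[5,50,98]).round(3))
    t=(X>.3)&(X<.9)&(Y<-.1)&(Y>-.5)&(Z>.035)&(Z<.06)&(d>0)
    k,l,st,c=cv2.connectedComponentsWithStats(t.astype(np.uint8))
    for i in range(1,k):
        if st[i,4]>60:
            q=P[l==i]; r=cv2.minAreaRect((q[:,:2]*1000).astype(np.float32)); print('walls',c[i].round(),st[i,4],r)
    # grey/white bail points above crate
E
python3 m.py
```

```text
== scene bench z 0.0035050492825619006
yellow [432. 163.] 89 [[0.449, 0.585, -0.002], [0.506, 0.605, 0.024], [0.55, 0.646, 0.028]]
yellow [248. 174.] 334 [[0.487, -0.067, 0.046], [0.498, -0.028, 0.067], [0.511, 0.014, 0.085]]
yellow [251. 187.] 63 [[0.64, -0.08, 0.16], [0.644, -0.036, 0.163], [0.649, 0.01, 0.166]]
yellow [259. 199.] 793 [[0.652, -0.082, 0.11], [0.663, -0.015, 0.13], [0.677, 0.051, 0.15]]
yellow [371. 219.] 171 [[0.699, 0.271, 0.059], [0.729, 0.292, 0.066], [0.756, 0.313, 0.069]]
red [ 59. 114.] 1225 [ 0.142  -0.6542  0.1123] mid [ 0.1001 -0.6699  0.0923] [0.131 0.094 0.085]
red [ 23. 131.] 54 [ 0.1493 -0.7906  0.0626] mid [ 0.1495 -0.7934  0.0654] [0.009 0.039 0.031]
red [253. 159.] 33 [ 0.447  -0.0032  0.0785] mid [ 0.559  -0.0031  0.1807] [0.23  0.045 0.217]
red [259. 182.] 51 [ 0.6703 -0.0156  0.203 ] mid [ 0.6699 -0.016   0.2027] [0.007 0.046 0.009]
high [156. 169.] 299 ((453.4070129394531, -303.7515563964844), (129.88034057617188, 32.06647491455078), 79.17173767089844) [0.08  0.091 0.096]
high [152. 250.] 209 ((746.5497436523438, -300.9432373046875), (39.1621208
[... 582 characters left out ...]
4442 -0.0051  0.0787] [0.009 0.047 0.007]
high [400. 267.] 331 ((734.417236328125, -306.7885437011719), (40.508811950683594, 49.95050048828125), 35.826263427734375) [0.079 0.089 0.1  ]
high [288. 331.] 806 ((453.9670104980469, -303.02996826171875), (132.84588623046875, 31.512779235839844), 78.99686431884766) [0.08  0.092 0.095]
walls [395. 283.] 223 ((727.647216796875, -309.9960021972656), (27.12112808227539, 52.58147430419922), 29.341569900512695)
walls [312. 347.] 1059 ((462.737060546875, -305.35491943359375), (132.9625701904297, 153.4974365234375), 79.11430358886719)
walls [248. 340.] 604 ((392.90863037109375, -266.57562255859375), (144.2521514892578, 74.5031509399414), 41.51983642578125)
```

```bash
cat > c.py <<'E'
from h import *
def R(psi): 
    c,s=np.cos(psi),np.sin(psi); a,b=np.cos(.5),np.sin(.5)
    return np.array([[c*a,-s,-c*b],[s*a,c,-s*b],[b,0,a]])
low=np.array([.4443,-.0055,.0780]);high=np.array([.6685,-.0155,.2015])
A=[];
for n in('scene','side'):
    z=np.load(n+'0.npz'); im,d=z['im'],z['d']; P=cloud(d,z['K'],z['W']); hsv=cv2.cvtColor(im,cv2.COLOR_BGR2HSV)
    H,S,V=[hsv[...,i].astype(int) for i in range(3)]
    X,Y,Z=[P[...,i] for i in range(3)]
    ye=(H>20)&(H<36)&(S>130)&(V>40)&(d>0)&(X>.42)&(X<.72)&(abs(Y+.01)<.1)&(Z>.02)&(Z<.25)
    q=P[ye]
    for psi in (-.03,-.047,-.065):
        p=q@R(psi); print(n,len(q),psi,'pct x',np.percentile(p[:,0],[.5,2,98,99.5]).round(4),'y',np.percentile(p[:,1],[.5,2,98,99.5]).round(4),'z',np.percentile(p[:,2],[.5,2,98,99.5]).round(4))
    A.append(q)
    # rim points
    p=q@R(-.047); zt=np.percentile(p[:,2],98); r=p[p[:,2]>zt-.006]
    print('rim',len(r),zt,cv2.minAreaRect((r[:,:2]*1000).astype(np.float32)))
    if n=='scene':
        xm=np.percentile(p[:,0],97); w=p[p[:,0]>xm-.008]; C=np.c_[w[:,1:],np.ones(len(w))]; s=np.linalg.lstsq(C,w[:,0],rcond=None)[0]; print('end wall slopes dy,dz,off',s.round(4), len(w))
for psi in(-.047,): print('bars',low@R(psi),high@R(psi))
E
python3 c.py
```

```text
scene 1880 -0.03 pct x [0.4656 0.4665 0.6479 0.6489] y [-0.0646 -0.0622  0.0719  0.0747] z [-0.2281 -0.2268 -0.1583 -0.1573]
scene 1880 -0.047 pct x [0.4656 0.4665 0.6474 0.6486] y [-0.0536 -0.0517  0.0826  0.0851] z [-0.2277 -0.2266 -0.1579 -0.1574]
scene 1880 -0.065 pct x [0.4649 0.4661 0.6473 0.6486] y [-0.0423 -0.0406  0.0937  0.0967] z [-0.2275 -0.2264 -0.1579 -0.1569]
rim 164 -0.1579326526981033 ((586.224365234375, 15.829273223876953), (142.8981170654297, 242.45237731933594), 89.387939453125)
end wall slopes dy,dz,off [-0.001  0.017  0.648] 1241
side 4776 -0.03 pct x [0.4658 0.4686 0.641  0.6434] y [-0.0677 -0.0665  0.0741  0.0756] z [-0.2285 -0.2272 -0.158  -0.1568]
side 4776 -0.047 pct x [0.4661 0.4686 0.6406 0.6431] y [-0.0576 -0.0564  0.0837  0.0849] z [-0.2282 -0.2269 -0.1581 -0.1569]
side 4776 -0.065 pct x [0.4658 0.4686 0.6405 0.6431] y [-0.0473 -0.0462  0.0943  0.0958] z [-0.2282 -0.2266 -0.1579 -0.1567]
rim 669 -0.15809764949149857 ((554.7213134765625, 16.547832489013672), (147.062744140625, 179.90826416015625), 89.58773803710938)
bars [ 0.42710132  0.01538049 -0.14444599] [ 0.68325942  0.01592505 -0.1436583 ]
```

```bash
cat > geo.py <<'E'
from h import *
from scipy.spatial.transform import Rotation as Ro
psi=-.047;c,s=np.cos(psi),np.sin(psi);a,b=np.cos(.5),np.sin(.5)
RC=np.array([[c*a,-s,-c*b],[s*a,c,-s*b],[b,0,a]]); OC=RC@np.array([.5555,.015,-.228])
w=lambda p:OC+RC@np.array(p)/1000
inc=lambda p:RC.T@(np.array(p)-OC)*1000
def totool(target):
    st=bot.state(); T=Ro.from_quat(st['tool_rot']).as_matrix(); return (T.T@(np.array(target)-st['tool_pos'])*100).round(2)
E
python3 - <<'E'
from geo import *
print('O',OC,'seat grip',w([0,0,152]))
for sgn,t0 in((-1,.49),(1,.5)):
    th=np.linspace(t0,2.858,17); P=np.array([w([sgn*(84+50*np.cos(t)),0,60+50*np.sin(t)]) for t in th])
    d=np.diff(P,axis=0)*100; print('start',P[0],'end',P[-1]); f=np.array([c,s,0])
    print(np.c_[d@f,-d[:,2]].round(2).tolist())
E
```

```text
O [ 0.59685183 -0.01305613  0.06623206] seat grip [ 0.52405962 -0.00963237  0.19962461]
start [ 0.44454024 -0.00589221  0.07811528] end [ 0.52986253 -0.00990531  0.11390672]
[[0.05, -0.74], [0.16, -0.72], [0.26, -0.69], [0.36, -0.65], [0.45, -0.59], [0.53, -0.51], [0.6, -0.43], [0.66, -0.34], [0.7, -0.23], [0.73, -0.13], [0.74, -0.02], [0.73, 0.09], [0.71, 0.2], [0.68, 0.3], [0.62, 0.4], [0.56, 0.48]]
start [ 0.66873887 -0.01643731  0.20123231] end [ 0.59297376 -0.01287372  0.14842265]
[[-0.65, -0.35], [-0.69, -0.25], [-0.72, -0.15], [-0.74, -0.04], [-0.73, 0.07], [-0.72, 0.17], [-0.68, 0.28], [-0.63, 0.38], [-0.57, 0.46], [-0.5, 0.54], [-0.41, 0.61], [-0.32, 0.66], [-0.22, 0.7], [-0.11, 0.73], [-0.0, 0.74], [0.1, 0.73]]
```

Emit:
{"api": "servo_tool", "payload": {
  "translation": [
    [-0.1,-4.5,0],
    [-0.1,-4.5,0],
    [-0.1,-4.5,0],
    [-0.1,-4.5,0],
    [0,0,0]
  ],
  "dr": [
    [0,0,0.047],
    [0,0,0],
    [0,0,0],
    [0,0,0],
    [0,0,0]
  ],
  "fingers": 0.7,
  "grip_force": 30
}}

```text
clock: 0.6
tool_pos: [0.4394, 0.0032, 0.2293]
tool_rot: [0.723, 0.69, -0.001, -0.002]
wrist_force: [0.2, -0.0, -0.3]
finger_gap: 0.302
```

Emit:
{"api": "servo_tool", "payload": {
  "translation": [
    [-0.9,0.5,3.5],
    [0,0,4],
    [0,0,4],
    [0,0,3],
    [0,0,2],
    [0,0,0]
  ],
  "dr": [
    [0,0,0],
    [0,0,0],
    [0,0,0],
    [0,0,0],
    [0,0,0],
    [0,0,0]
  ]
}}

```text
clock: 1.2
tool_pos: [0.447, -0.0064, 0.0631]
tool_rot: [0.724, 0.69, -0.002, -0.003]
wrist_force: [-0.5, -0.4, 0.6]
finger_gap: 0.299
```

Run:
```python
from geo import *
print(totool([.4445,-.0059,.064]))
i1=grab('wrist')[0]; i2=grab('side')[0]
cv2.imwrite('pics/a.png',np.hstack([cv2.resize(i1,(400,300)),cv2.resize(i2[130:290,130:343],(400,300))]))
```

```text
[ 0.04 -0.25 -0.09]
```

View pics/a.png

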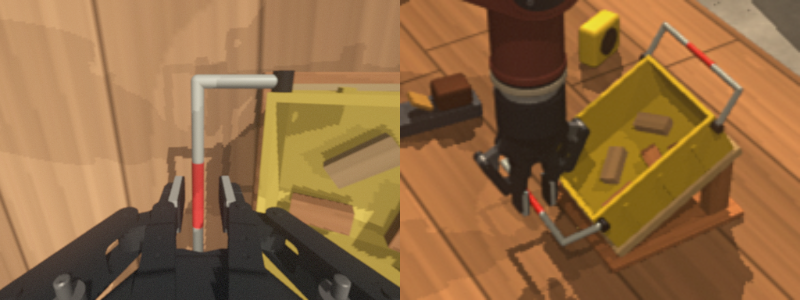

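The wrist view shows the red sleeve (about 197,195) between the fingers, slightly left of centre. The crate's end wall is clear of the right finger. I'll close with a small shift.

Emit:
{"api": "servo_tool", "payload": {
  "translation": [
    [0,-0.25,0],
    [0,0,0],
    [0,0,0],
    [0,0,0],
    [0,0,0]
  ],
  "dr": [
    [0,0,0],
    [0,0,0],
    [0,0,0],
    [0,0,0],
    [0,0,0]
  ],
  "fingers": 1,
  "grip_force": 30
}}

```text
clock: 1.8
tool_pos: [0.4442, -0.0067, 0.0662]
tool_rot: [0.723, 0.69, -0.002, -0.002]
wrist_force: [-10.3, -1.2, 0.8]
finger_gap: 0.075
```

Emit:
{"api": "servo_tool", "payload": {
  "translation": [
    [0,0.05,-0.74],
    [0,0.16,-0.72],
    [0,0.26,-0.69],
    [0,0.36,-0.65],
    [0,0.45,-0.59],
    [0,0.53,-0.51],
    [0,0.6,-0.43],
    [0,0.66,-0.34]
  ],
  "dr": [
    [0,0,0],
    [0,0,0],
    [0,0,0],
    [0,0,0],
    [0,0,0],
    [0,0,0],
    [0,0,0],
    [0,0,0]
  ]
}}

```text
clock: 2.6
tool_pos: [0.4713, -0.008, 0.1151]
tool_rot: [0.723, 0.691, -0.006, -0.006]
wrist_force: [-26.5, 1.1, 38.7]
finger_gap: 0.07
```

Emit:
{"api": "servo_tool", "payload": {
  "translation": [
    [0,-0.2,-0.5],
    [0,0,0]
  ],
  "dr": [
    [0,0,0],
    [0,0,0]
  ]
}}

```text
clock: 2.8
tool_pos: [0.476, -0.0081, 0.1181]
tool_rot: [0.724, 0.69, 0.001, 0.001]
wrist_force: [4.5, -0.6, -13.6]
finger_gap: 0.072
```

Run:
```python
from geo import *
st=bot.state(); T=Ro.from_quat(st['tool_rot']).as_matrix(); print(st['tool_pos'],st['wrist_force'],st['torque'])
for k in(.013,.016,.019): p=inc(st['tool_pos']-T[:,2]*k); print(p, 'r',np.hypot(p[0]+84,p[2]-60),'th',np.arctan2(p[2]-60,-(p[0]+84)))
```

```text
[ 0.47597321 -0.00812824  0.1180604 ] [  4.49839507  -0.56144358 -13.62179615] [-0.06209379 -0.7101858   0.02693953]
[-75.10830587  -0.75563551 114.90332691] r 55.61867968793519 th 1.7313541153322218
[-73.67502842  -0.75537623 117.53879948] r 58.45783509589248 th 1.7483503124424415
[-72.24175097  -0.75511695 120.17427206] r 61.31231065482307 th 1.76376806414514
```

Emit:
{"api": "servo_tool", "payload": {
  "translation": [
    [0,0,0],
    [0,0,0.2],
    [0,0,0.4],
    [0,0,0.4],
    [0,0,0]
  ],
  "dr": [
    [0,0,0],
    [0,0,0],
    [0,0,0],
    [0,0,0],
    [0,0,0]
  ],
  "fingers": 0.75
}}

```text
clock: 3.3
tool_pos: [0.4754, -0.008, 0.1075]
tool_rot: [0.724, 0.69, -0.0, -0.0]
wrist_force: [-0.4, 1.4, 0.1]
finger_gap: 0.251
```

Emit:
{"api": "servo_tool", "payload": {
  "translation": [
    [0,0,0],
    [0,0,0],
    [0,0,0],
    [0,0,0]
  ],
  "dr": [
    [0,0,0],
    [0,0,0],
    [0,0,0],
    [0,0,0]
  ],
  "fingers": 1,
  "grip_force": 40
}}

```text
clock: 3.7
tool_pos: [0.4757, -0.0081, 0.1079]
tool_rot: [0.724, 0.69, -0.0, -0.0]
wrist_force: [0.0, 0.8, -1.5]
finger_gap: 0.07
```

Emit:
{"api": "servo_tool", "payload": {
  "translation": [
    [0,0.7,-0.23],
    [0,0.73,-0.13],
    [0,0.74,-0.02],
    [0,0.73,0.09],
    [0,0.71,0.2],
    [0,0,0]
  ],
  "dr": [
    [0,0,0],
    [0,0,0],
    [0,0,0],
    [0,0,0],
    [0,0,0],
    [0,0,0]
  ]
}}

```text
clock: 4.3
tool_pos: [0.5127, -0.0099, 0.1095]
tool_rot: [0.724, 0.69, 0.0, 0.0]
wrist_force: [-0.4, -0.1, 2.2]
finger_gap: 0.076
```

Emit:
{"api": "servo_tool", "payload": {
  "translation": [
    [0,0.66,0.3],
    [0,0.62,0.4],
    [0,0.56,0.48],
    [0,0.1,0.15],
    [0,0,0]
  ],
  "dr": [
    [0,0,0],
    [0,0,0],
    [0,0,0],
    [0,0,0],
    [0,0,0]
  ]
}}

```text
clock: 4.8
tool_pos: [0.5295, -0.0107, 0.0973]
tool_rot: [0.723, 0.69, -0.002, -0.002]
wrist_force: [-18.6, 0.8, 25.7]
finger_gap: 0.074
```

Emit:
{"api": "servo_tool", "payload": {
  "translation": [
    [0,-0.1,-0.15],
    [0,0,0],
    [0,0,-1],
    [0,0,-3],
    [0,0,-5],
    [0,0,-5],
    [0,2,-2],
    [0,4,0],
    [0,4.5,0],
    [0,3.4,0]
  ],
  "dr": [
    [0,0,0],
    [0,0,0],
    [0,0,0],
    [0,0,0],
    [0,0,0],
    [0,0,0],
    [0,0,0],
    [0,0,0],
    [0,0,0],
    [0,0,0]
  ],
  "fingers": 0.7
}}

```text
clock: 5.8
tool_pos: [0.6715, -0.0173, 0.2578]
tool_rot: [0.724, 0.69, 0.001, 0.001]
wrist_force: [-0.2, 0.0, 0.1]
finger_gap: 0.301
```

Run:
```python
from geo import *
for n in('scene','side'):
    im,d,K,W=grab(n,n+'1'); P=cloud(d,K,W); hsv=cv2.cvtColor(im,cv2.COLOR_BGR2HSV); H,S,V=[hsv[...,i].astype(int) for i in range(3)]
    X,Y,Z=[P[...,i] for i in range(3)]
    rd=((H<6)|(H>174))&(S>150)&(V>90)&(d>0)&(X>.42)&(X<.72)&(abs(Y)<.06)&(Z>.05)&(Z<.24)
    k,l,st,c_=cv2.connectedComponentsWithStats(rd.astype(np.uint8))
    for i in range(1,k):
        if st[i,4]>12: q=np.median(P[l==i],0); print(n,c_[i].round(),st[i,4],q.round(4),inc(q).round(1))
print(totool([.6687,-.0164,.186]))
```

```text
scene [251. 170.] 13 [ 0.5316 -0.0203  0.1159] [-33.  -10.3  74.7]
scene [259. 182.] 52 [ 0.6704 -0.0147  0.2035] [130.4   1.8  85.2]
side [289. 158.] 52 [ 0.6671 -0.0167  0.2028] [127.2  -0.3  86.2]
side [234. 210.] 50 [ 0.5279 -0.0077  0.1162] [-36.7   2.1  77. ]
[ 0.1  -0.31  6.91]
```

Emit:
{"api": "servo_tool", "payload": {
  "translation": [
    [0.1,-0.3,3],
    [0,0,2.5],
    [0,0,1.6],
    [0,0,0],
    [0,0,0]
  ],
  "dr": [
    [0,0,0],
    [0,0,0],
    [0,0,0],
    [0,0,0],
    [0,0,0]
  ]
}}

```text
clock: 6.4
tool_pos: [0.6662, -0.0161, 0.187]
tool_rot: [0.724, 0.69, 0.0, 0.0]
wrist_force: [-0.4, -0.1, 0.8]
finger_gap: 0.3
```

Emit:
{"api": "servo_tool", "payload": {
  "translation": [
    [0,0,0],
    [0,0,0],
    [0,0,0],
    [0,0,0],
    [0,0,0]
  ],
  "dr": [
    [0,0,0],
    [0,0,0],
    [0,0,0],
    [0,0,0],
    [0,0,0]
  ],
  "fingers": 1,
  "grip_force": 40
}}

```text
clock: 6.9
tool_pos: [0.6674, -0.0163, 0.1885]
tool_rot: [0.724, 0.69, 0.001, 0.002]
wrist_force: [0.7, -0.7, 7.1]
finger_gap: 0.071
```

Emit:
{"api": "servo_tool", "payload": {
  "translation": [
    [0,-0.65,-0.35],
    [0,-0.69,-0.25],
    [0,-0.72,-0.15],
    [0,-0.74,-0.04],
    [0,0,0]
  ],
  "dr": [
    [0,0,0],
    [0,0,0],
    [0,0,0],
    [0,0,0],
    [0,0,0]
  ]
}}

```text
clock: 7.4
tool_pos: [0.6404, -0.0149, 0.1978]
tool_rot: [0.724, 0.69, 0.003, 0.003]
wrist_force: [2.1, 0.7, 9.1]
finger_gap: 0.072
```

Emit:
{"api": "servo_tool", "payload": {
  "translation": [
    [0,-0.73,0],
    [0,-0.72,0.14],
    [0,-0.68,0.28],
    [0,-0.63,0.38],
    [0,-0.57,0.46],
    [0,-0.5,0.54],
    [0,0,0]
  ],
  "dr": [
    [0,0,0],
    [0,0,0],
    [0,0,0],
    [0,0,0],
    [0,0,0],
    [0,0,0],
    [0,0,0]
  ]
}}

```text
clock: 8.1
tool_pos: [0.6004, -0.013, 0.1761]
tool_rot: [0.724, 0.69, 0.001, 0.001]
wrist_force: [4.7, 0.6, -0.3]
finger_gap: 0.073
```

Emit:
{"api": "servo_tool", "payload": {
  "translation": [
    [0,-0.33,0.61],
    [0,-0.24,0.66],
    [0,-0.2,0.7],
    [0,-0.1,0.73],
    [0,0,0.74],
    [0,0.1,0.73],
    [0,0,0.2],
    [0,0,0]
  ],
  "dr": [
    [0,0,0],
    [0,0,0],
    [0,0,0],
    [0,0,0],
    [0,0,0],
    [0,0,0],
    [0,0,0],
    [0,0,0]
  ]
}}

```text
clock: 8.9
tool_pos: [0.5926, -0.0126, 0.1334]
tool_rot: [0.724, 0.69, 0.0, 0.0]
wrist_force: [-0.1, 0.1, 7.5]
finger_gap: 0.068
```

Emit:
{"api": "servo_tool", "payload": {
  "translation": [
    [0,0,0.2],
    [0,0,0.2],
    [0,0,0]
  ],
  "dr": [
    [0,0,0],
    [0,0,0],
    [0,0,0]
  ]
}}

```text
clock: 9.2
tool_pos: [0.5927, -0.0127, 0.1327]
tool_rot: [0.723, 0.69, 0.0, 0.001]
wrist_force: [-10.7, 0.7, 27.9]
finger_gap: 0.067
```

Emit:
{"api": "servo_tool", "payload": {
  "translation": [
    [0,0,-0.4],
    [0,0,0],
    [0,0,-2],
    [0,0,-5],
    [0,0,-5],
    [-4,-1.5,-2],
    [-5,-2,0],
    [-5,-2,0],
    [-5,-2,0],
    [-5,-2,0]
  ],
  "dr": [
    [0,0,0],
    [0,0,0],
    [0,0,0],
    [0,0,0],
    [0,0,0],
    [0,0,0],
    [0,0,0],
    [0,0,0],
    [0,0,0],
    [0,0,0]
  ],
  "fingers": 0.5
}}

```text
clock: 10.2
tool_pos: [0.4905, -0.2349, 0.2707]
tool_rot: [0.723, 0.69, -0.0, -0.001]
wrist_force: [0.3, 0.0, 0.6]
finger_gap: 0.499
```

Emit:
{"api": "servo_tool", "payload": {
  "translation": [
    [-4,-2,0],
    [-1.6,-1,0],
    [0,0,0],
    [0,0,0]
  ],
  "dr": [
    [0,0,0],
    [0,0,0],
    [0,0,0.145],
    [0,0,0]
  ]
}}

```text
clock: 10.6
tool_pos: [0.4585, -0.2887, 0.2706]
tool_rot: [0.773, 0.635, -0.0, -0.002]
wrist_force: [0.1, -0.6, 0.4]
finger_gap: 0.501
```

```bash
cat > red.py <<'E'
from geo import *
def reds(tag):
  for n in('scene','side'):
    im,d,K,W=grab(n,n+tag); P=cloud(d,K,W); hsv=cv2.cvtColor(im,cv2.COLOR_BGR2HSV); H,S,V=[hsv[...,i].astype(int) for i in range(3)]
    X,Y,Z=[P[...,i] for i in range(3)]
    rd=((H<6)|(H>174))&(S>150)&(V>90)&(d>0)&(X>.42)&(X<.72)&(abs(Y)<.06)&(Z>.05)&(Z<.24)
    k,l,st,c_=cv2.connectedComponentsWithStats(rd.astype(np.uint8))
    for i in range(1,k):
        if st[i,4]>12: q=np.median(P[l==i],0); print(n,c_[i].round(),st[i,4],q.round(4),inc(q).round(1))
E
python3 - <<'E'
from red import *
reds('2')
st=bot.state(); print(st['tool_pos'],Ro.from_quat(st['tool_rot']).as_matrix().round(3))
im,d,K,W=grab('wrist','w2'); P=cloud(d,K,W)
t=(P[...,2]>.083)&(P[...,2]<.11)&(d>0)&(abs(P[...,0]-.454)<.12)&(abs(P[...,1]+.303)<.12)
q=P[t]; print(t.sum(),cv2.minAreaRect((q[:,:2]*1000).astype(np.float32)),np.percentile(q[:,2],[5,50,95]).round(4))
print(totool([.454,-.3035,.063]))
E
```

```text
scene [254. 169.] 29 [ 0.5319 -0.0111  0.116 ] [-33.2  -1.1  74.8]
scene [257. 176.] 40 [ 0.5956 -0.0097  0.1503] [39.1  3.2 74.5]
side [259. 188.] 55 [ 0.5912 -0.0129  0.1499] [35.2 -0.1 76.1]
side [234. 210.] 48 [ 0.5287 -0.0092  0.1162] [-36.    0.7  76.6]
[ 0.45936065 -0.28788369  0.27115324] [[ 0.187  0.982 -0.002]
 [ 0.982 -0.187  0.002]
 [ 0.001 -0.002 -1.   ]]
1292 ((453.3606872558594, -302.93548583984375), (130.12928771972656, 29.570634841918945), 78.73332977294922) [0.0899 0.0924 0.0939]
[-1.67 -0.23 20.84]
```

View pics/w2.png

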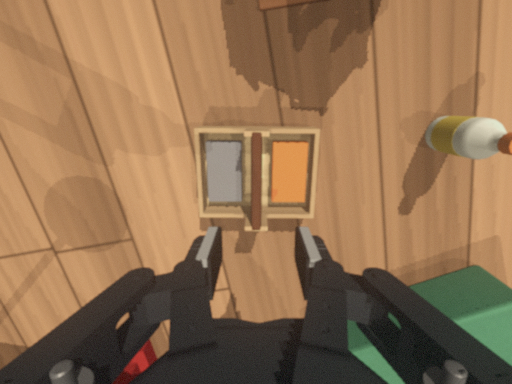

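The wrist view shows the handle vertical at column ~256, centred between the jaws (210–310), with nothing near the descent path. Both bails measure at x = ±36 and lie on the rim.

Emit:
{"api": "servo_tool", "payload": {
  "translation": [
    [-1.65,-0.25,4],
    [0,0,4.5],
    [0,0,4.5],
    [0,0,4],
    [0,0,2.5],
    [0,0,1.2],
    [0,0,0]
  ],
  "dr": [
    [0,0,0],
    [0,0,0],
    [0,0,0],
    [0,0,0],
    [0,0,0],
    [0,0,0],
    [0,0,0]
  ]
}}

```text
clock: 11.45
tool_pos: [0.4534, -0.3027, 0.0635]
tool_rot: [0.771, 0.637, -0.0, -0.002]
wrist_force: [0.2, -0.6, 0.6]
finger_gap: 0.504
```

Emit:
{"api": "servo_tool", "payload": {
  "translation": [
    [0,0,0],
    [0,0,0],
    [0,0,0],
    [0,0,0],
    [0,0,0],
    [0,0,0]
  ],
  "dr": [
    [0,0,0],
    [0,0,0],
    [0,0,0],
    [0,0,0],
    [0,0,0],
    [0,0,0]
  ],
  "fingers": 1,
  "grip_force": 90
}}

```text
clock: 12.05
tool_pos: [0.4551, -0.3049, 0.0672]
tool_rot: [0.772, 0.636, 0.0, 0.001]
wrist_force: [-0.4, 1.7, 6.3]
finger_gap: 0.146
```

Emit:
{"api": "servo_tool", "payload": {
  "translation": [
    [0,0,-0.5],
    [0,0,-1],
    [0,0,-2],
    [0,0,-3],
    [0,0,-4],
    [0,0,-4],
    [0,0,-4],
    [0,0,-3],
    [0,0,-2],
    [0,0,0]
  ],
  "dr": [
    [0,0,0],
    [0,0,0],
    [0,0,0],
    [0,0,0],
    [0,0,0],
    [0,0,0],
    [0,0,0],
    [0,0,0],
    [0,0,0],
    [0,0,0]
  ]
}}

```text
clock: 13.05
tool_pos: [0.4554, -0.3051, 0.3047]
tool_rot: [0.772, 0.636, 0.001, 0.004]
wrist_force: [0.7, 0.1, -2.6]
finger_gap: 0.145
```

```bash
cat > goal.py <<'E'
from geo import *
def goal(h,k=.017,p=(0,0)):
    st=bot.state(); T=Ro.from_quat(st['tool_rot']).as_matrix(); G=np.c_[RC[:,1],RC[:,0],-RC[:,2]]
    tgt=w([p[0],p[1],152+h])-RC[:,2]*k
    print('pos',st['tool_pos'],'target',tgt,'dr',Ro.from_matrix(T.T@G).as_rotvec().round(3),'shift now-axes cm',(T.T@(tgt-st['tool_pos'])*100).round(2),'goal axes',(G.T@(tgt-st['tool_pos'])*100).round(2), 'f',st['wrist_force'].round(1))
E
python3 -c "
from goal import *
goal(80)"
```

```text
pos [ 0.45537721 -0.3051356   0.30469444] target [ 0.49388916 -0.00821332  0.25491231] dr [-0.493  0.04  -0.141] shift now-axes cm [29.9  -1.91  4.86] goal axes [29.84 -0.23  5.54] f [ 0.7  0.1 -2.6]
```

Emit:
{"api": "servo_tool", "payload": {
  "translation": [
    [1.5,-0.1,0],
    [3,-0.2,0],
    [4,-0.2,0],
    [4,-0.3,0],
    [4,-0.3,0],
    [4,-0.3,0],
    [4,-0.3,0],
    [3,-0.2,0],
    [1.5,0,0],
    [0.5,0,0]
  ],
  "dr": [
    [0,0,0],
    [0,0,0],
    [0,0,0],
    [0,0,0],
    [0,0,0],
    [0,0,0],
    [0,0,0],
    [0,0,0],
    [0,0,0],
    [0,0,0]
  ]
}}

```text
clock: 14.05
tool_pos: [0.4906, -0.0083, 0.2981]
tool_rot: [0.771, 0.637, -0.001, -0.002]
wrist_force: [0.1, -0.8, -2.7]
finger_gap: 0.144
```

Emit:
{"api": "servo_tool", "payload": {
  "translation": [
    [0,0,0],
    [0,0,0],
    [0,0,0],
    [0,0,0],
    [0,0,0],
    [0,0,0],
    [0,0,0],
    [0,0,0],
    [0,0,0],
    [0,0,0]
  ],
  "dr": [
    [-0.06,0.005,-0.02],
    [-0.06,0.005,-0.02],
    [-0.06,0.005,-0.02],
    [-0.06,0.005,-0.02],
    [-0.06,0.005,-0.015],
    [-0.06,0.005,-0.015],
    [-0.06,0.005,-0.015],
    [-0.073,0.005,-0.016],
    [0,0,0],
    [0,0,0]
  ]
}}

```text
clock: 15.05
tool_pos: [0.4909, -0.0112, 0.2992]
tool_rot: [0.703, 0.669, 0.17, 0.173]
wrist_force: [-0.0, -0.2, -2.4]
finger_gap: 0.148
```

Run:
```python
from goal import *
goal(50)
ims=[]
for n in('scene','side'):
    im,d,K,W=grab(n,n+'3'); np.savez(n+'3',im=im,d=d,K=K,W=W)
    ims.append(cv2.resize(im[100:250,180:360] if n=='scene' else im[70:270,150:390],(400,333)))
cv2.imwrite('pics/b.png',np.hstack(ims))
```

```text
pos [ 0.49092034 -0.01117245  0.29918611] target [ 0.50825604 -0.00888906  0.22858484] dr [-0.009 -0.006 -0.004] shift now-axes cm [ 0.26 -1.81  7.04] goal axes [ 0.31 -1.87  7.02] f [-0.  -0.2 -2.4]
```

View pics/b.png

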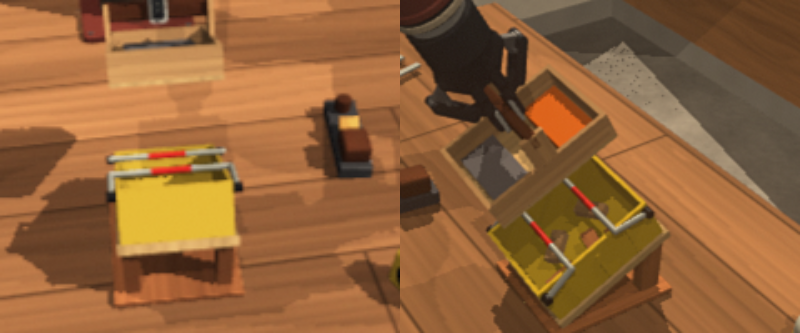

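Run:
```python
from goal import *
st=bot.state(); T=Ro.from_quat(st['tool_rot']).as_matrix()
G=np.c_[T[:,1],T[:,0],-T[:,2]]  # tray-like axes (x,y,z) if perfectly held
g=st['tool_pos']-T[:,2]*.017
for n in('scene','side'):
    z=np.load(n+'3.npz'); P=cloud(z['d'],z['K'],z['W']); hsv=cv2.cvtColor(z['im'],cv2.COLOR_BGR2HSV)
    q=(P-g)@G*1000; m=(z['d']>0)&(abs(q[...,0])<115)&(abs(q[...,1])<95)&(q[...,2]<-20)&(q[...,2]>-95); q=q[m]
    print(n,len(q),'pct x',np.percentile(q[:,0],[1,99]).round(1),'y',np.percentile(q[:,1],[1,99]).round(1),'z',np.percentile(q[:,2],[1,99]).round(1))
    for ax,sg in((0,1),(1,-1),(0,-1)):
        o=[i for i in range(3) if i!=ax]; e=(85,65)[ax]
        f=q[(abs(q[:,ax]*sg-e)<5)&(q[:,2]<-38)]
        for _ in range(3):
            if len(f)<60: break
            C=np.c_[f[:,o],np.ones(len(f))]; s=np.linalg.lstsq(C,f[:,ax],rcond=None)[0]; r=f[:,ax]-C@s; f=f[abs(r)<2]
        else: print(' face','xyz'[ax],sg,len(f),'slopes',['xyz'[i] for i in o],s.round(4),'std',r.std().round(2),'mean',f.mean(0).round(1))
```

```text
scene 1302 pct x [-84.   85.8] y [-63.8  64. ] z [-76. -26.]
 face x 1 650 slopes ['y', 'z'] [8.00000e-04 1.44000e-02 8.34378e+01] std 0.99 mean [ 82.6   0.6 -57.1]
 face x -1 132 slopes ['y', 'z'] [-3.00000e-03  8.30000e-03 -8.13163e+01] std 0.95 mean [-81.7  -1.  -45.7]
side 4661 pct x [-84.6  82.5] y [-65.3  64. ] z [-75.3 -27.5]
 face x 1 61 slopes ['y', 'z'] [3.00000e-03 3.50000e-03 8.22453e+01] std 1.04 mean [ 82.  -31.  -47.6]
 face y -1 1159 slopes ['x', 'z'] [ 2.00000e-04 -8.80000e-03 -6.37259e+01] std 0.93 mean [ -0.4 -63.2 -56.9]
```

Emit:
{"api": "servo_tool", "payload": {
  "translation": [
    [0.15,-0.5,0.5],
    [0,-0.7,1.5],
    [0,-0.65,2],
    [0,0,2],
    [0,0,1],
    [0,0,1],
    [0,0,0.8],
    [0,0,0.5],
    [0,0,0],
    [0,0,0]
  ],
  "dr": [
    [-0.009,-0.006,-0.004],
    [0,0,0],
    [0,0,0],
    [0,0,0],
    [0,0,0],
    [0,0,0],
    [0,0,0],
    [0,0,0],
    [0,0,0],
    [0,0,0]
  ]
}}

```text
clock: 16.15
tool_pos: [0.5206, -0.0107, 0.2104]
tool_rot: [0.7, 0.669, 0.172, 0.18]
wrist_force: [0.6, -0.6, -2.7]
finger_gap: 0.144
```

Run:
```python
from goal import *
goal(0)
ims=[]
for n in('scene','side'):
    im,d,K,W=grab(n,n+'4')
    ims.append(cv2.resize(im[120:220,210:310] if n=='scene' else im[120:270,180:330],(400,400),interpolation=cv2.INTER_CUBIC))
cv2.imwrite('pics/d.png',np.hstack(ims))
```

```text
pos [ 0.52063766 -0.01069232  0.21035791] target [ 0.53220085 -0.01001529  0.18470571] dr [ 0.004 -0.001  0.001] shift now-axes cm [ 0.12 -0.23  2.8 ] goal axes [ 0.12 -0.22  2.8 ] f [ 0.6 -0.6 -2.7]
```

View pics/d.png

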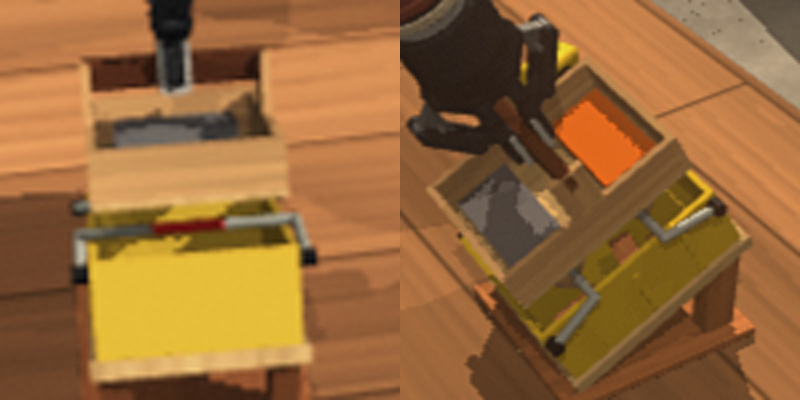

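Both views show the tray about 28 mm above seating, parallel to the crate and over the bars. I'll correct x and y and go down to about 10 mm.

Emit:
{"api": "servo_tool", "payload": {
  "translation": [
    [0.1,-0.22,0.4],
    [0,0,0.5],
    [0,0,0.4],
    [0,0,0.3],
    [0,0,0],
    [0,0,0]
  ],
  "dr": [
    [0,0,0],
    [0,0,0],
    [0,0,0],
    [0,0,0],
    [0,0,0],
    [0,0,0]
  ]
}}

```text
clock: 16.85
tool_pos: [0.5263, -0.0099, 0.1947]
tool_rot: [0.7, 0.669, 0.172, 0.18]
wrist_force: [-0.9, -0.5, -2.4]
finger_gap: 0.143
```

```bash
python3 -c "
from goal import *
goal(0)"
```

```text
pos [ 0.52626217 -0.00988221  0.19469304] target [ 0.53220085 -0.01001529  0.18470571] dr [ 0.003 -0.001  0.001] shift now-axes cm [0.01 0.04 1.16] goal axes [0.01 0.04 1.16] f [-0.9 -0.5 -2.4]
```

Emit:
{"api": "servo_tool", "payload": {
  "translation": [
    [0,0.03,0.15],
    [0,0,0.2],
    [0,0,0.2],
    [0,0,0.2],
    [0,0,0]
  ],
  "dr": [
    [0,0,0],
    [0,0,0],
    [0,0,0],
    [0,0,0],
    [0,0,0]
  ]
}}

```text
clock: 17.35
tool_pos: [0.53, -0.01, 0.188]
tool_rot: [0.7, 0.669, 0.172, 0.18]
wrist_force: [0.7, 0.4, -3.1]
finger_gap: 0.145
```

No contact yet and about 4 mm left, so the keels are already between the bars. Lowering in small steps.

Emit:
{"api": "servo_tool", "payload": {
  "translation": [
    [0,0,0.1],
    [0,0,0.1],
    [0,0,0.1],
    [0,0,0]
  ],
  "dr": [
    [0,0,0],
    [0,0,0],
    [0,0,0],
    [0,0,0]
  ]
}}

```text
clock: 17.75
tool_pos: [0.5316, -0.0101, 0.186]
tool_rot: [0.7, 0.669, 0.172, 0.18]
wrist_force: [-3.6, 0.5, -0.7]
finger_gap: 0.146
```

Emit:
{"api": "servo_tool", "payload": {
  "translation": [
    [0,0,0.1],
    [0,0,0.05],
    [0,0,0]
  ],
  "dr": [
    [0,0,0],
    [0,0,0],
    [0,0,0]
  ]
}}

```text
clock: 18.05
tool_pos: [0.5317, -0.01, 0.1856]
tool_rot: [0.7, 0.669, 0.172, 0.18]
wrist_force: [-21.3, 1.4, 14.3]
finger_gap: 0.147
```

Run:
```python
from goal import *
goal(0); print(bot.state()['torque'])
im,d,K,W=grab('side','side5'); np.savez('side5',im=im,d=d,K=K,W=W)
im2=grab('scene')[0]
cv2.imwrite('pics/e.png',np.hstack([cv2.resize(i,(400,400),interpolation=cv2.INTER_CUBIC) for i in(im2[120:220,210:310],im[130:280,180:330])]))
P=cloud(d,K,W); q=(P-OC)@RC*1000
m=(d>0)&(abs(q[...,0])<105)&(q[...,1]<-55)&(q[...,1]>-72)&(q[...,2]>73)&(q[...,2]<140); q=q[m]
# lower edge of tray's side wall along x
for a0 in range(-80,81,20):
    f=q[abs(q[:,0]-a0)<10]; print(a0,len(f),np.percentile(f[:,2],[2,98]).round(1) if len(f)>10 else '')
print('x ext',np.percentile(q[:,0],[.5,99.5]))
```

```text
pos [ 0.5317444  -0.01000718  0.18560346] target [ 0.53220085 -0.01001529  0.18470571] dr [ 0.002 -0.001  0.002] shift now-axes cm [ 0.  -0.   0.1] goal axes [ 0.  -0.   0.1] f [-21.3   1.4  14.3]
[ 0.12219242  1.94642205 -0.05123856]
-80 114 [ 78.9 119.4]
-60 146 [ 77.5 118.2]
-40 157 [ 75.2 118.7]
-20 161 [ 78.4 138.5]
0 195 [ 76.1 138.9]
20 155 [ 78.2 134.4]
40 151 [ 74.6 118.4]
60 140 [ 77.4 118.9]
80 103 [ 76.6 117.5]
x ext [-84.3043716   83.90157035]
```

View pics/e.png

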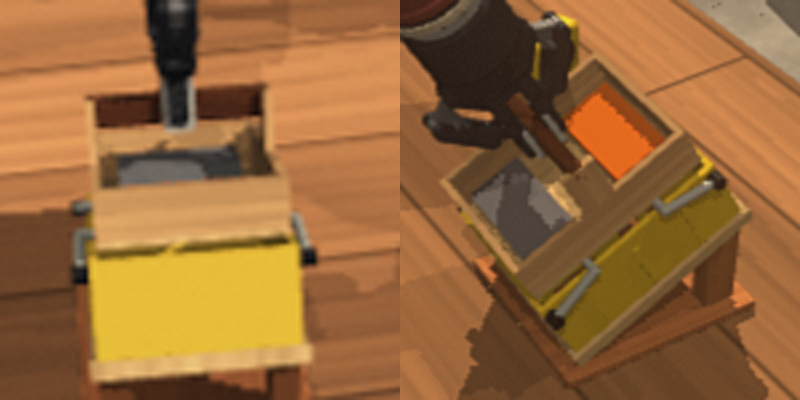

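The walls' top is at z ≈ 118.5, so the floor is at about 78 mm, and x is within 0.3 mm. The tray is seated, and the lower view shows it square and flat on the bars. I'll ease the pressure slightly, hold, then let go.

Emit:
{"api": "servo_tool", "payload": {
  "translation": [
    [0,-0.03,-0.08],
    [0,0,0],
    [0,0,0],
    [0,0,0]
  ],
  "dr": [
    [0,0,0],
    [0,0,0],
    [0,0,0],
    [0,0,0]
  ]
}}

```text
clock: 18.55
tool_pos: [0.5316, -0.01, 0.1858]
tool_rot: [0.7, 0.669, 0.172, 0.18]
wrist_force: [-8.8, 2.0, 4.8]
finger_gap: 0.145
```

Emit:
{"api": "servo_tool", "payload": {
  "translation": [
    [0,0,0],
    [0,0,0],
    [0,0,0],
    [0,0,0],
    [0,0,0],
    [0,0,0]
  ],
  "dr": [
    [0,0,0],
    [0,0,0],
    [0,0,0],
    [0,0,0],
    [0,0,0],
    [0,0,0]
  ],
  "fingers": 0.55
}}

```text
clock: 19.15
tool_pos: [0.5317, -0.0102, 0.185]
tool_rot: [0.7, 0.669, 0.172, 0.18]
wrist_force: [-0.1, -0.5, -0.6]
finger_gap: 0.446
```

Emit:
{"api": "servo_tool", "payload": {
  "translation": [
    [0,0,-0.5],
    [0,0,-1],
    [0,0,-2],
    [0,0,-4],
    [0,0,-4],
    [0,0,-4],
    [0,0,0],
    [0,0,0]
  ],
  "dr": [
    [0,0,0],
    [0,0,0],
    [0,0,0],
    [0,0,0],
    [0,0,0],
    [0,0,0],
    [0,0,0],
    [0,0,0]
  ]
}}

```text
clock: 19.95
tool_pos: [0.4571, -0.0069, 0.3231]
tool_rot: [0.7, 0.669, 0.173, 0.182]
wrist_force: [0.2, -0.8, -0.3]
finger_gap: 0.452
```

Run:
```python
from goal import *
A=[]
for n in('scene','side'):
    im,d,K,W=grab(n,n+'6'); A.append(im)
    P=cloud(d,K,W); q0=(P-OC)@RC*1000
    m=(d>0)&(abs(q0[...,0])<105)&(abs(q0[...,1])<80)&(q0[...,2]>108)&(q0[...,2]<126); q=q0[m]
    print(n,'rim x',np.percentile(q[:,0],[.5,99.5]).round(1),'y',np.percentile(q[:,1],[.5,99.5]).round(1),'z top',np.percentile(q[:,2],97).round(1),cv2.minAreaRect(q[:,:2].astype(np.float32)))
    m=(d>0)&(abs(q0[...,0])<30)&(abs(q0[...,1])<70)&(q0[...,2]>150)&(q0[...,2]<175); q=q0[m]; print(' handle',len(q),cv2.minAreaRect(q[:,:2].astype(np.float32)),np.percentile(q[:,2],[50,95]).round(1))
    for a0 in(-75,75): 
        f=q0[(d>0)&(abs(q0[...,0]-a0)<14)&(abs(q0[...,1])<70)&(q0[...,2]>95)&(q0[...,2]<140)]; print(' top z at',a0,np.percentile(f[:,2],97).round(1))
cv2.imwrite('pics/f.png',np.hstack([cv2.resize(A[0][100:240,190:330],(400,400)),cv2.resize(A[1][130:280,180:330],(400,400))]))
print(bot.state()['wrist_force'],bot.state()['finger_gap'],bot.state()['clock'])
```

```text
scene rim x [-85.3  86.3] y [-64.1  64.7] z top 119.1 ((-0.48184967041015625, 1.64263916015625), (129.7062530517578, 175.0206298828125), 89.10547637939453)
 handle 258 ((0.05949687957763672, 0.7597999572753906), (31.721046447753906, 128.87362670898438), 0.5389670133590698) [157.8 163.3]
 top z at -75 118.5
 top z at 75 118.4
side rim x [-86.3  83.2] y [-65.9  67.4] z top 122.0 ((-1.4202346801757812, 1.1560134887695312), (170.30496215820312, 136.01852416992188), 0.1838761270046234)
 handle 424 ((-1.5708026885986328, 0.39501953125), (29.958179473876953, 133.1546630859375), 0.10939182341098785) [160.8 163.6]
 top z at -75 118.9
 top z at 75 118.5
[-0.03871076  0.63081509 -1.45863803] 0.4509780705723025 20.05
```

View pics/f.png

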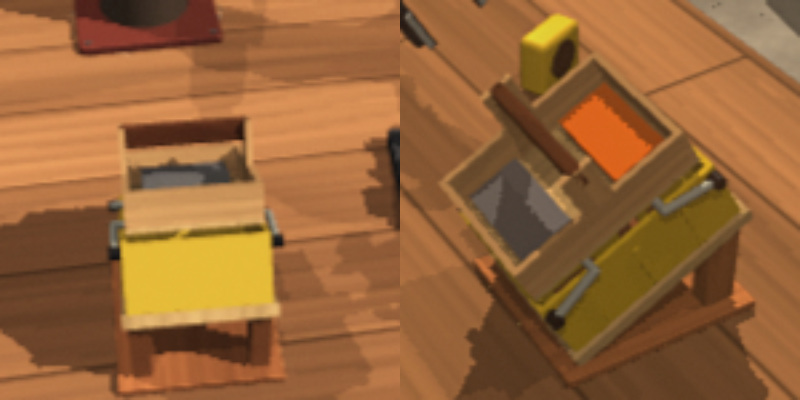

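The tray sits flat, square and centred on both bars. The hand is clear and both bails are still in.

```bash
python3 -c "
from workcell import bot
print(bot.hand_in())"
```

```text
the job is handed in; nothing more can be done
None
```

I swung both bails fully in and set the tray on them by its handle, still gripped until it rested. Then I let go, backed the hand clear and handed the job in at about 20 s on the robot clock. The hand-in reported no verdict.

- **Bails:** before the tray went on, both bars measured at about x = ±36 mm and z = 75 mm. Each pushed back when I pressed it against its stop. The lower bail needed one re-grip part-way because the bar had slid towards the fingertips.
- **Tray:** after release, the wall tops were at about 118.5 mm at both ends, which puts the floor at about 78.5 mm. It was within about 1.5 mm of centre both ways and within about 1° of square.
- **Forces:** my estimate of the contact force between tray and crate peaked at about 27 N. I eased it to about 11 N before letting go.
- **Other objects:** I never took the arm near the hand plane, glue bottle or tape measure, but I did not measure them again at the end.
- **Disagreements:** the scene and side cameras differed by 2–4 mm along x on the bars. One side-camera reading of the wall tops was 122 mm, but its readings at each end were 118.5 to 119 mm.

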